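# Index the nozzle stand to its lock hole

## Task

Take the steel index pin out of its wooden rest and stand it in the hole of the grey swing bar on the aluminium indexing stand, so that it rests on the bed and still pokes up. Then, holding the bar by its upright steel post, turn the bar the shorter way round to the dark plate that has a hole in it, feeling for the spot where the pin drops fully home by itself and locks the bar; go gently and do not force the bar against the locked pin. Let go and leave the locked stand, the model aircraft and the glass jar undisturbed.

Things in the scene. Friction and masses are not known exactly. Their poses are not given: they have to be found in the camera images.
- pin: loose steel index pin, about 100 g, upright: shaft 12 mm diameter and 44 mm long with a 2 mm chamfered foot, then a round head 22 mm diameter and 22 mm tall (66 mm overall). Origin at the centre of the foot's underside, z along the pin towards the head. At the start it stands in the hole of the wooden rest, foot 8 mm above the table, rest's top (60 x 60 mm) 25 mm above the table
- pin_tip (a point): centre of the underside of the pin's foot (the pin's origin). With the pin standing in the bar's hole on the bed or a plate this is 30 mm above the table and the head's underside is 18 mm above the bar; with the pin home the head rests on the bar and this is 12 mm above the table
- swing (a joint): angle of the swing bar about the vertical axis of the stand, rad, counter-clockwise from above positive, endless (no stops; a whole number of turns may be included). At 0, 2 pi, ... the bar's hole points along the +x axis of bed. The bar is braked: about 0.25 N m to turn it, and it stays where it is left. Play when locked about 0.04 rad either way
- bed: fixed square aluminium bed of the indexing stand, 180 x 180 x 30 mm, at any yaw; origin at the centre of its underside on the table. Its upper face is 30 mm above the table; the two dark seat plates lie in it 65 mm from the axis along its +y and its -y, standing 0.4 mm proud, one bored, one blank, and which is which varies
- hub (a point): on the axis of the swing bar, at the level of the bed's upper face (30 mm above the table). A grey model nozzle, 48 mm diameter, top 80 mm above the table, is fixed on the bar at the axis
- bush (a point): centre of the upper mouth of the round upright through hole in the swing bar, 65 mm from the axis, 56 mm above the table; hole 13.8 mm diameter with a 2 mm chamfer. The grey painted bar is 170 x 34 x 22 mm, its underside 34 mm above the table
- post (a point): on the axis of the round upright steel post of the swing bar, 65 mm from the bar's axis at the bar's other end from the hole, 14 mm diameter, rising from the bar's top (56 mm) to 96 mm above the table; this point is 80 mm above the table. It can turn inside the fingers as the bar swings
- bored_seat: fixed seat under the holed plate; origin on the table under the window's middle. Its dark plate (92 x 32 mm, long along this body's x, tangential to the bar's circle) has an upright lock hole, 15 mm along x by 19 mm, centred up to 16 mm either side of the middle along x, new each time, not reported: feel for it (pin falls 18 mm, bar stops). Side load on the locked pin over 12 N is too much
- blank_seat: fixed seat on the other side of the axis, same plate without a hole; origin on the table under the middle of the window
- jet: grey model aircraft on a small wooden foot, about 210 mm long, 150 mm span, 65 mm high, loose; origin on the table under its middle. Leave alone
- jar: small glass jar, 48 mm diameter, 55 mm high, loose; origin at the centre of its underside. Leave alone

How it is judged:
On the way, in this order (a step that is already met when the one before it is completed fails the run):
1. the pin stands let go in the bar's hole, resting on the bed, not yet dropped home (horizontal distance between pin_tip and bush below 0.004 m and height (world z) of pin_tip between 0.027 and 0.034 m and angle between pin's own z axis and vertical below 0.15 rad and contact force between pin and the fingers below 0.1 N), for 0.2 s.
2. the pin has dropped home through the bar's hole into the bored plate (horizontal distance between pin_tip and bush below 0.005 m and horizontal distance between pin_tip and bored_seat below 0.02 m and height (world z) of pin_tip below 0.016 m), for 0.2 s.
At the end, for the whole second after the job is handed in: The pin is upright (within 0.12 rad), down through the bar's hole (within 5 mm of its axis) and into the bored plate (within 20 mm of the seat's middle), its foot less than 16 mm above the table; pin and bar are at rest (all of step 2 and angle between pin's own z axis and vertical below 0.12 rad and linear speed of pin below 0.02 m/s and velocity of joint swing between -0.05 and 0.05 rad/s); the robot touches nothing.
It fails at once if the bar was turned the long way round (its hole went past the point opposite its start) (distance of bush from where it was at the start of the episode above 0.1284 m).
It fails at once if the locked pin was forced against the bored plate with more than 12 N (contact force between pin and bored_seat above 12 N).
It fails at once if the model aircraft was moved (distance of jet from where it was at the start of the episode above 0.02 m).
It fails at once if the glass jar was moved (distance of jar from where it was at the start of the episode above 0.02 m).
It also fails if it takes over 67 s, if anything falls off the work surface, if the arm or the gripper's body presses on something with over 40 N, if the wrist force passes 120 N, or if a joint passes its speed limit or range.

## Robot

A 6-joint arm with a two-finger parallel gripper is mounted at the origin on the work surface. World frame = base frame: x ahead of the robot, y to its left, z up, the work surface at z = 0. Lengths are in m, angles in rad, forces in N, time in s.
With the tool pointing down it reaches from about 0.375 to 0.975 m from the base axis. Payload 3.8 kg.
Tool frame: the origin (TCP) lies midway between the tips of the shut fingers; the grasp point (between the pads) lies 19 mm behind it; z points along the fingers, y is the line along which they close (so a half turn about z gives the same grasp; the last joint's range is limited). The gripper opens to 85 mm and grips with 20 to 120 N. Pads are 22 mm wide; open, the fingers measure 114 mm over their backs; the gripper's body (76 mm by 85 mm) begins 54 mm behind the grasp point. The pads swing forward as they close: fully open they stand 13 mm farther back than shut.
Start: joints at [1.223, 0.264, 1.604, -0, 1.274, -0.037], TCP at [0.206, 0.643, 0.231] pointing down, gripper open.
Joint ranges: [-2.63, 2.63], [-0.94, 2.18], [0.31, 2.57], [-1.31, 4.45], [0, 2.66], [-2.55, 2.55]. Speed limits (rad/s): [2.57, 2.57, 3.14, 3.14, 3.14, 3.14].

## Interface

Orientations are given as a rotation vector (axis times angle).
In Python, from workcell import status, read_camera, workorder, masks_of gives the robot as it stands.
- The arm moves only by the tool drive_tool, never from a script. Its argument "rows" is a list of rows, each a list of 7 numbers: the turn, a rotation vector about the tool's x, y, z in degrees, then the shift along the tool's x, y, z in m, then the opening, from 0 (shut) to 1 (fully open). In form: [[ax, ay, az, tx, ty, tz, claw], ...]. A call has 1 to 8 rows; each row shifts and turns the commanded pose from where the row before left it, along the tool's axes as they then stand; what a row does not reach is not made up. A row lasts 1/12 s, in which the tool goes at most 41.7 mm and 7.16 degrees, less where a joint would pass 70% of its speed; a pose out of reach is approached as far as the arm can. A call is refused whole if a number of a shift passes 0.0417 or a number of a turn 7.16, either way. A call with a gripper value outside its range is refused whole. The fingers move at their own pace and stop on an object; "force" is the grip in N (left out, the last holds). Time passes only in rows, so rows that do not move let the fingers close. It gives the time, the measured TCP pose, the force, the opening and the grip force at its end, in the units of the state.
- status.read_state(): the state, without advancing time (a new reading comes with each control period).
- read_camera(name): name is "side" or "top"; returns a dict with "color" (400x640x3 uint8, red, green, blue), "intrinsics" (3x3 intrinsics, pixels), "D" ([k1, k2, p1, p2, k3] as OpenCV has them; the pictures are not rectified), "world_from_camera" (4x4, takes a point from camera to world coordinates). Camera axes: x right, y up, looking along -z (the intrinsics and any distortion apply to the point x, -y, -z); pixel columns grow to the right and rows downward; lengths in m; the calibration is good to about 2 mm. A picture is of the moment at which its call begins. There is no depth.
- workorder.finish_job(): hands the job in; it is judged then, once.
Trained networks look in a picture, given as the dict that the camera call returned (one of the last four; its "shot" number tells which), for a name from the list of things; names that differ only in an ending like _2 or _b are one class to them, and where a whole thing is asked for, a point or a joint stands for the part that bears it (a point fixed in the world has none). Each returns a list of dicts, best first, with "score" (0 to 1); they miss things now and then, are a little off and sometimes report something else, mostly with a low value. They report only what shows in the picture. A call takes as long as a camera call.
- masks_of(picture, name): "mask" (400x640 bool, what is visible of it) and "bbox" ([left, top, right, bottom] in pixels, round what is visible of it).
The state is a dict: "time": time; "q": joint angles; "joint_vel": joint speeds; "joint_torque": joint torques, N m; "tool_pos": TCP position; "tcp_rot": TCP orientation; "wrist_force": force on the tool from outside, world axes, zero at the start; "torque": the same for the moment, N m; "width": opening from 0.0 (shut) to 1.0 (fully open); "grip_force": force on a finger pad.
Only numpy, scipy, OpenCV 4.12 (cv2) and the standard library are available. Lean on these libraries where they do the work, as an engineer would, in place of code of your own. Each camera call takes 0.05 s, during which the arm holds its last target. There are 200 camera calls.

## Working session

There is one attempt and no reset: what is moved stays moved. The work goes in short steps, Python scripts to look and compute and a tool call to move; the robot and the scene stay as the last step left them, time stands still between calls to the robot, and variables do not carry over. Pictures are saved under pics/ and viewed, at most 10 in all, crops included, and the job is handed in when it is done.

Besides the shell and the picture viewer there is one more tool, called after ">>>" in YAML: its name, and indented under it one key for each argument. drive_tool: Moves the arm, as the interface text tells. Its arguments: {"type":"object","properties":{"rows":{"type":"array"},"force":{"type":"number"}},"required":["rows"]}

```bash
ls; mkdir -p pics
cat > h.py <<'E'
import numpy as np, cv2
from scipy.spatial.transform import Rotation as R
from workcell import status, read_camera, workorder, masks_of
def ray(p,uv):
    K=np.array(p["intrinsics"],float);D=np.array(p["D"],float);T=np.array(p["world_from_camera"])
    n=cv2.undistortPoints(np.array(uv,float).reshape(-1,1,2),K,D).reshape(-1,2)
    d=np.c_[n[:,0],-n[:,1],-np.ones(len(n))]@T[:3,:3].T
    return T[:3,3],d
def atz(p,uv,z):
    o,d=ray(p,uv); return o+d*((z-o[2])/d[:,2:])
def proj(p,X):
    K=np.array(p["intrinsics"],float);D=np.array(p["D"],float);T=np.array(p["world_from_camera"])
    c=(np.array(X,float).reshape(-1,3)-T[:3,3])@T[:3,:3]; c=c*[1,-1,-1]
    return cv2.projectPoints(c,np.zeros(3),np.zeros(3),K,D)[0].reshape(-1,2)
def tri(p1,u1,p2,u2):
    o1,d1=ray(p1,u1);o2,d2=ray(p2,u2);d1=d1[0]/np.linalg.norm(d1);d2=d2[0]/np.linalg.norm(d2)
    s=np.linalg.lstsq(np.c_[d1,-d2],o2-o1,rcond=None)[0]
    a=o1+s[0]*d1;b=o2+s[1]*d2
    return (a+b)/2,np.linalg.norm(a-b)
E
python3 - <<'E'
from h import *
print(status.read_state())
for c in("top","side"):
    p=read_camera(c); cv2.imwrite(f"pics/{c}0.png",p["color"][...,::-1])
    print(c,np.round(p["world_from_camera"],3).tolist(),np.round(p["intrinsics"],1).tolist(),p["D"])
    for n in("pin","bed","bush","post","hub","bored_seat","blank_seat","jet","jar"):
        try:
            for m in masks_of(p,n)[:2]:
                ys,xs=np.nonzero(m["mask"]);print(n,round(m["score"],2),m["bbox"],xs.mean().round(1),ys.mean().round(1),len(xs))
        except Exception as e: print(n,e)
E
```

```text
pics
{'time': 0.0, 'q': array([ 1.22310755e+00,  2.64762205e-01,  1.60540742e+00, -1.22422256e-05,
        1.27369222e+00, -3.68752172e-02]), 'joint_vel': array([ 1.55330821e-03,  1.13914466e-03,  1.29302013e-03,  5.41308644e-04,
        2.07682732e-05, -1.23641342e-04]), 'joint_torque': array([-1.07764536e-03, -5.15120423e+01, -3.67316759e+01, -8.14097393e-05,
        1.29376526e-02,  8.23865093e-06]), 'tool_pos': array([0.20617292, 0.64195909, 0.22993788]), 'tcp_rot': array([-0.48619074, -3.1033141 ,  0.00350178]), 'wrist_force': array([-0.14513621, -0.70721846, -0.48754163]), 'torque': array([-0.02042384, -0.03026156,  0.01620531]), 'grip_force': 0.0, 'width': 1.001609281984302}
top [[-0.016, 0.98, -0.196, 0.314], [-1.0, -0.014, 0.013, 0.057], [0.01, 0.196, 0.98, 1.26], [0.0, 0.0, 0.0, 1.0]] [[479.3, 0.0, 321.4], [0.0, 479.3, 193.4], [0.0, 0.0, 1.0]] [-0.03841004  0.          0.          0.          0.        ]
pin 0.62 [170.3, 170.2, 193.8, 192.4] 179.8 180.8 337
pin 0.47 [223.5, 222.3, 233.1, 230.5] 228.7 225.5 75
bed 0.79 [300.7, 132.9, 394.7, 222.1] 347.9 175.9 3856
bed 0.74 [
[... 480 characters left out ...]
532, 0.527, -0.663, -0.86], [-0.006, 0.781, 0.625, 0.93], [0.0, 0.0, 0.0, 1.0]] [[478.4, 0.0, 321.6], [0.0, 478.4, 190.3], [0.0, 0.0, 1.0]] [0.02875549 0.         0.         0.         0.        ]
pin 0.59 [249.9, 161.1, 252.4, 178.6] 250.3 169.8 83
bed 0.73 [307.9, 192.0, 376.9, 249.8] 342.7 221.4 2766
bush 0.86 [322.8, 191.9, 364.0, 233.8] 344.2 211.7 800
post 0.86 [323.6, 188.7, 367.1, 234.4] 343.9 211.9 872
hub 0.64 [308.3, 193.4, 378.4, 251.3] 342.5 221.4 2809
bored_seat 0.52 [310.4, 207.8, 326.8, 234.9] 319.0 220.4 303
blank_seat 0.58 [358.9, 206.5, 371.7, 223.7] 364.9 214.4 226
jet 0.74 [346.2, 270.0, 413.1, 350.1] 378.8 303.1 2359
jar 0.58 [259.7, 135.2, 274.0, 156.5] 266.8 145.0 228
```

Run:
```python
import cv2
t=cv2.imread("pics/top0.png");s=cv2.imread("pics/side0.png")
cv2.imwrite("pics/t1.png",cv2.resize(t[120:250,150:400],(800,416),interpolation=cv2.INTER_CUBIC))
cv2.imwrite("pics/s1.png",cv2.resize(s[120:270,220:420],(800,600),interpolation=cv2.INTER_CUBIC))
```

```text
(no output)
```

View pics/t1.png

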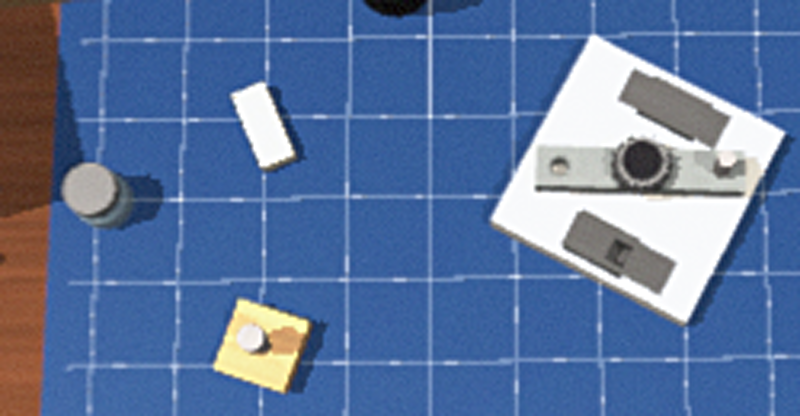

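View pics/s1.png

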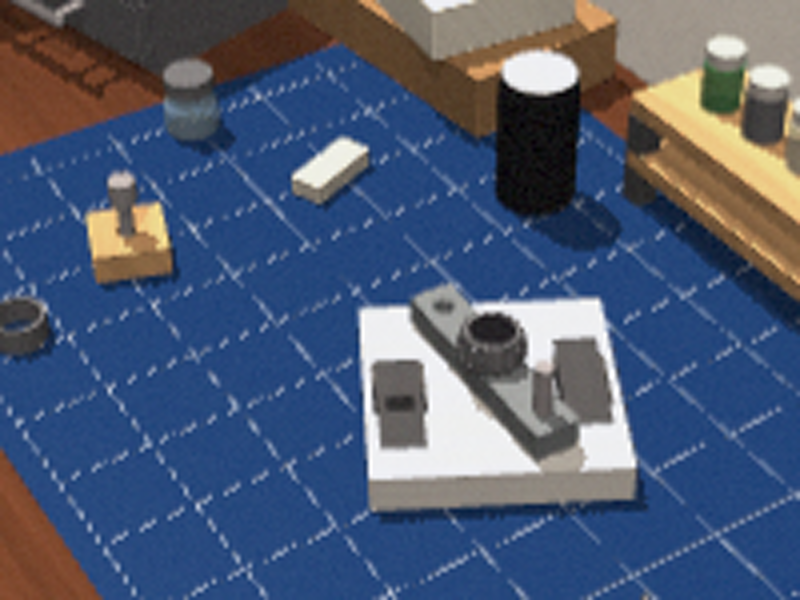

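View pics/top0.png

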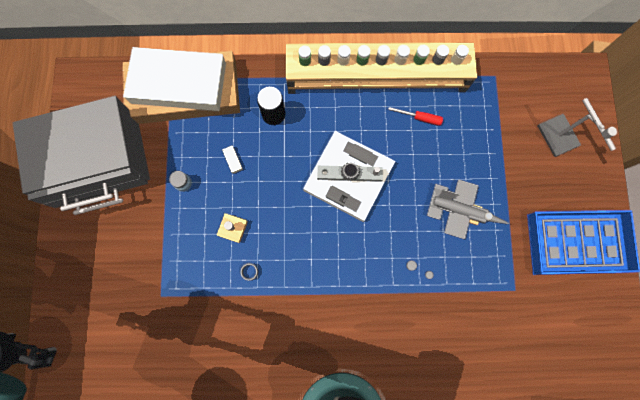

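The top crop shows the pin head at about (252,338) and the bar's hole at (559,165). The post is at (731,157), and the bored plate is the lower one, with its lock hole near (618,252). The side crop agrees: head at (121,180), hole at (444,306), post top at (543,367).

Run:
```python
from h import *
pt=read_camera("top");ps=read_camera("side")
T=lambda x,y:[(x+.5)/3.2-.5+150,(y+.5)/3.2-.5+120]
S=lambda x,y:[(x+.5)/4-.5+220,(y+.5)/4-.5+120]
for n,a,b in(("pinhead",T(252,338),S(121,182)),("bush",T(559,165),S(444,306)),("posttop",T(729,156),S(543,367)),("nozzle",T(641,160),S(496,327))):
    X,g=tri(pt,[a],ps,[b]);print(n,X.round(4),round(g,4))
for n,a,z in(("pinhead",T(252,338),.074),("bush",T(559,165),.056),("posttop",T(729,156),.096),("nozzle",T(641,160),.08)):
    print(n,"top",atz(pt,[a],z).round(4))
for n,a,z in(("pinhead",S(121,182),.074),("bush",S(444,306),.056),("posttop",S(543,367),.096),("nozzle",S(496,327),.08)):
    print(n,"side",atz(ps,[a],z).round(4))
c=atz(pt,[T(594,36),T(785,132),T(686,324),T(492,222)],.03);print("bed",c.round(4).tolist(),c.mean(0).round(4))
print("bedside",atz(ps,[S(359,309),S(603,299),S(635,472),S(369,480)],.03).mean(0))
b=atz(pt,[T(583,210),T(675,264),T(664,294),T(562,244)],.03);print("bored",b.round(4).tolist(),b.mean(0))
print("bored side",atz(ps,[S(374,362),S(424,362),S(427,445),S(382,445)],.03).round(4).tolist())
print("lockhole",atz(pt,[T(618,252)],.03),atz(ps,[S(400,402)],.03))
for n in("jar","jet"):
    m=masks_of(pt,n)[:2]
    for q in m: print(n,q["score"],q["bbox"],atz(pt,[[q["bbox"][0],q["bbox"][1]],[q["bbox"][2],q["bbox"][3]]],.04).round(3).tolist())
t=pt["color"][140:225,300:400,::-1];cv2.imwrite("pics/t2.png",cv2.resize(t,(700,595),interpolation=cv2.INTER_CUBIC))
```

```text
pinhead [0.4732 0.2746 0.0712] 0.0019
bush [0.6127 0.0326 0.0539] 0.0023
posttop [ 0.6063 -0.0992  0.0963] 0.0049
nozzle [ 0.611  -0.0326  0.0804] 0.0012
pinhead top [[0.4737 0.2738 0.074 ]]
bush top [[0.6133 0.0322 0.056 ]]
posttop top [[ 0.6088 -0.1003  0.096 ]]
nozzle top [[ 0.6105 -0.0324  0.08  ]]
pinhead side [[0.4708 0.2712 0.074 ]]
bush side [[0.6101 0.0306 0.056 ]]
posttop side [[ 0.6039 -0.0986  0.096 ]]
nozzle side [[ 0.6119 -0.0323  0.08  ]]
bed [[0.731, 0.0003, 0.03], [0.6454, -0.1566, 0.03], [0.4859, -0.0688, 0.03], [0.5725, 0.0874, 0.03]] [ 0.6087 -0.0344  0.03  ]
bedside [ 0.607502   -0.03482576  0.03      ]
bored [[0.5815, 0.0127, 0.03], [0.5353, -0.0614, 0.03], [0.5107, -0.0517, 0.03], [0.5533, 0.0304, 0.03]] [ 0.54519048 -0.01749632  0.03      ]
bored side [[0.5509, 0.031, 0.03], [0.5811, 0.0118, 0.03], [0.5366, -0.0617, 0.03], [0.5108, -0.0453, 0.03]]
lockhole [[ 0.5459639  -0.01516389  0.03      ]] [[ 0.54409031 -0.01502204  0.03      ]]
jar 0.59 [173.0, 171.6, 192.2, 193.7] [[0.622, 0.429, 0.04], [0.562, 0.376, 0.04]]
```

View pics/t2.png

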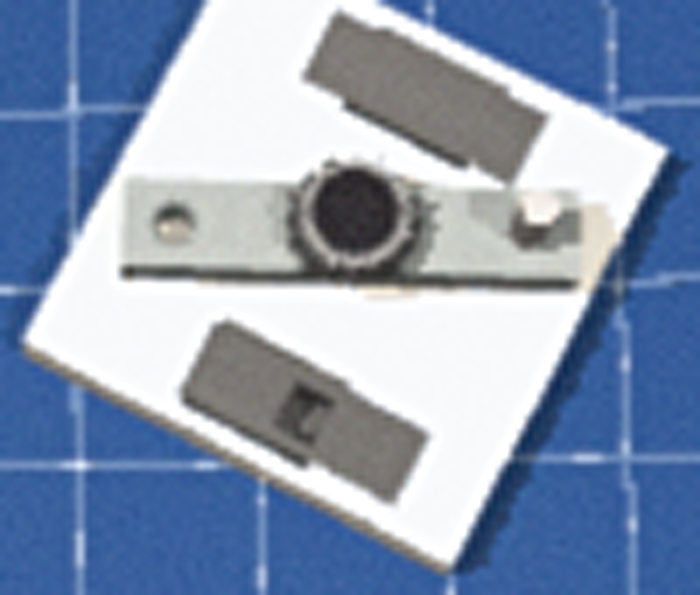

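```bash
cat >> h.py <<'E'
def plan(pos,yaw,n,s=None):
    """rows to target TCP pos, tool-y angle yaw (deg), tool down, n rows"""
    s=s or status.read_state();Rc=R.from_rotvec(s["tcp_rot"]);a=np.radians(yaw)
    y=np.array([np.cos(a),np.sin(a),0]);z=np.array([0,0,-1.]);x=np.cross(y,z)
    Rg=R.from_matrix(np.c_[x,y,z]);w=(Rc.inv()*Rg).as_rotvec()
    d=(np.array(pos)-s["tool_pos"])/n;out=[];Rk=Rc
    for k in range(n):
        out.append(np.r_[np.degrees(w/n).round(2),Rk.inv().apply(d).round(4)].tolist());Rk=Rk*R.from_rotvec(w/n)
    return out
E
python3 - <<'E'
from h import *
for r in plan([.4725,.2728,.12],0,12): print(r)
E
```

```text
[0.0, 0.0, 6.02, -0.0305, -0.0226, 0.0093]
[0.0, 0.0, 6.02, -0.0327, -0.0192, 0.0093]
[0.0, 0.0, 6.02, -0.0346, -0.0157, 0.0093]
[0.0, 0.0, 6.02, -0.036, -0.012, 0.0093]
[0.0, 0.0, 6.02, -0.0371, -0.0082, 0.0093]
[0.0, 0.0, 6.02, -0.0377, -0.0042, 0.0093]
[0.0, 0.0, 6.02, -0.038, -0.0002, 0.0093]
[0.0, 0.0, 6.02, -0.0378, 0.0037, 0.0093]
[0.0, 0.0, 6.02, -0.0372, 0.0077, 0.0093]
[0.0, 0.0, 6.02, -0.0362, 0.0115, 0.0093]
[0.0, 0.0, 6.02, -0.0348, 0.0153, 0.0093]
[0.0, 0.0, 6.02, -0.033, 0.0188, 0.0093]
```

>>> drive_tool:
  rows:
    - [0,0,6,-0.0305,-0.0226,0.009,1]
    - [0,0,6,-0.0327,-0.0192,0.009,1]
    - [0,0,6,-0.0346,-0.0157,0.009,1]
    - [0,0,6,-0.036,-0.012,0.009,1]
    - [0,0,6,-0.037,-0.008,0.009,1]
    - [0,0,6,-0.0377,-0.0042,0.009,1]
    - [0,0,6,-0.038,0,0.009,1]
    - [0,0,6,-0.0378,0.0037,0.009,1]
  force: 30

```text
time: 1.87
tool_pos: [0.3851, 0.3951, 0.1592]
tcp_rot: [1.713, 2.633, 0.001]
wrist_force: [0.4, 0.3, -0.2]
width: 1.003
grip_force: 0.0
```

>>> drive_tool:
  rows:
    - [0,0,6,-0.0372,0.0077,0.009,1]
    - [0,0,6,-0.0362,0.0115,0.009,1]
    - [0,0,6,-0.0348,0.0153,0.009,1]
    - [0,0,6,-0.033,0.0188,0.009,1]
    - [0,0,0,0,0,0,1]
    - [0,0,0,0,0,0,1]

```text
time: 2.37
tool_pos: [0.474, 0.2715, 0.1227]
tcp_rot: [-2.221, -2.221, 0.002]
wrist_force: [-0.5, 0.4, -0.4]
width: 1.003
grip_force: 0.0
```

Run:
```python
from h import *
for r in plan([.4725,.2728,.043],0,4): print(r)
```

```text
[-0.02, 0.01, -0.0, 0.0003, -0.0003, 0.0199]
[-0.02, 0.01, -0.0, 0.0003, -0.0003, 0.0199]
[-0.02, 0.01, -0.0, 0.0003, -0.0004, 0.0199]
[-0.02, 0.01, -0.0, 0.0003, -0.0004, 0.0199]
```

>>> drive_tool:
  rows:
    - [0,0,0,0.001,-0.0015,0.025,1]
    - [0,0,0,0,0,0.025,1]
    - [0,0,0,0,0,0.02,1]
    - [0,0,0,0,0,0.0085,1]
    - [0,0,0,0,0,0,0.5]
    - [0,0,0,0,0,0,0.3]
    - [0,0,0,0,0,0,0.1]
    - [0,0,0,0,0,0,0]

```text
time: 3.03
tool_pos: [0.473, 0.2755, 0.0466]
tcp_rot: [2.216, 2.225, 0.005]
wrist_force: [-0.5, -0.9, -0.1]
width: 0.452
grip_force: 0.0
```

>>> drive_tool:
  rows:
    - [0,0,0,0,0,0,0]
    - [0,0,0,0,0,0,0]
    - [0,0,0,0,0,0,0]
    - [0,0,0,0,0,0,0]

```text
time: 3.37
tool_pos: [0.4729, 0.275, 0.0463]
tcp_rot: [2.217, 2.224, 0.004]
wrist_force: [-0.7, 0.3, 6.3]
width: 0.244
grip_force: 29.5
```

>>> drive_tool:
  rows:
    - [0,0,0,0,0,-0.01,0]
    - [0,0,0,0,0,-0.02,0]
    - [0,0,0,0,0,-0.03,0]
    - [0,0,0,0,0,-0.02,0]
    - [0,0,0,0,0,0,0]
    - [0,0,0,0,0,0,0]

```text
time: 3.87
tool_pos: [0.4727, 0.2749, 0.1266]
tcp_rot: [2.217, 2.224, 0.005]
wrist_force: [-0.2, -0.3, -1.2]
width: 0.244
grip_force: 29.8
```

Run:
```python
from h import *
p=read_camera("side");q=read_camera("top")
cv2.imwrite("pics/s3.png",cv2.resize(p["color"][80:220,200:360,::-1],(640,560),interpolation=cv2.INTER_CUBIC))
s=status.read_state();print(s["tool_pos"],s["width"],s["grip_force"],s["wrist_force"])
for r in plan([.612,.0318,s["tool_pos"][2]],-1.5,8): print(r)
```

```text
[0.4708187  0.27387892 0.12386932] 0.2367110218921533 29.749908591038547 [-1.89726974  0.29381165 -1.06811835]
[-0.01, 0.01, 0.21, -0.0303, 0.0175, -0.0]
[-0.01, 0.01, 0.21, -0.0303, 0.0177, -0.0]
[-0.01, 0.01, 0.21, -0.0302, 0.0178, -0.0]
[-0.01, 0.01, 0.21, -0.0301, 0.0179, -0.0]
[-0.01, 0.01, 0.21, -0.0301, 0.018, -0.0]
[-0.01, 0.01, 0.21, -0.03, 0.0181, -0.0]
[-0.01, 0.01, 0.21, -0.0299, 0.0182, -0.0]
[-0.01, 0.01, 0.21, -0.0299, 0.0183, -0.0]
```

View pics/s3.png

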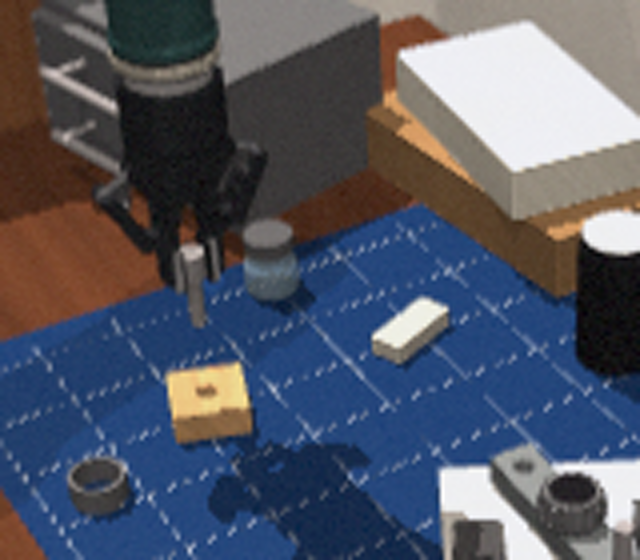

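The pin hangs upright between the pads, with its foot at about crop (199,325), and it is clear of the rest.

>>> drive_tool:
  rows:
    - [0,0,0,-0.0302,0.0174,0,0]
    - [0,0,0,-0.0302,0.0174,0,0]
    - [0,0,0,-0.0302,0.0174,0,0]
    - [0,0,0,-0.0302,0.0175,0,0]
    - [0,0,0,-0.0302,0.0175,0,0]
    - [0,0,0,-0.0302,0.0175,0,0]
    - [0,0,0,-0.0302,0.0174,0,0]
    - [0,0,0,-0.0301,0.0174,0,0]

```text
time: 4.63
tool_pos: [0.6109, 0.0317, 0.1223]
tcp_rot: [-2.216, -2.223, 0.005]
wrist_force: [0.7, 0.6, -0.9]
width: 0.243
grip_force: 29.8
```

>>> drive_tool:
  rows:
    - [0,0,0,0,0,0.01,0]
    - [0,0,0,0,0,0.01,0]
    - [0,0,0,0,0,0,0]
    - [0,0,0,0,0,0,0]

```text
time: 4.97
tool_pos: [0.6093, 0.0343, 0.102]
tcp_rot: [-2.214, -2.223, 0.006]
wrist_force: [0.1, -0.1, -1.3]
width: 0.242
grip_force: 29.8
```

Run:
```python
from h import *
P=[]
for i in range(6):
    p=read_camera("side");s=status.read_state();P.append(np.r_[s["tool_pos"],np.degrees(R.from_rotvec(s["tcp_rot"]).as_matrix()[:2,2])])
print(np.mean(P,0),np.std(P,0)); q=read_camera("top")
a=cv2.resize(p["color"][160:235,290:390,::-1],(800,600),interpolation=cv2.INTER_CUBIC)
cv2.imwrite("pics/s4.png",a)
m=masks_of(p,"pin")
for k in m:print(k["score"],k["bbox"])
```

```text
[ 0.61146339  0.03446375  0.10459666 -0.0369491   0.00643854] [0.0007206  0.000131   0.00082753 0.09406646 0.00306101]
0.39 [329.8, 170.2, 335.4, 189.8]
```

View pics/s4.png

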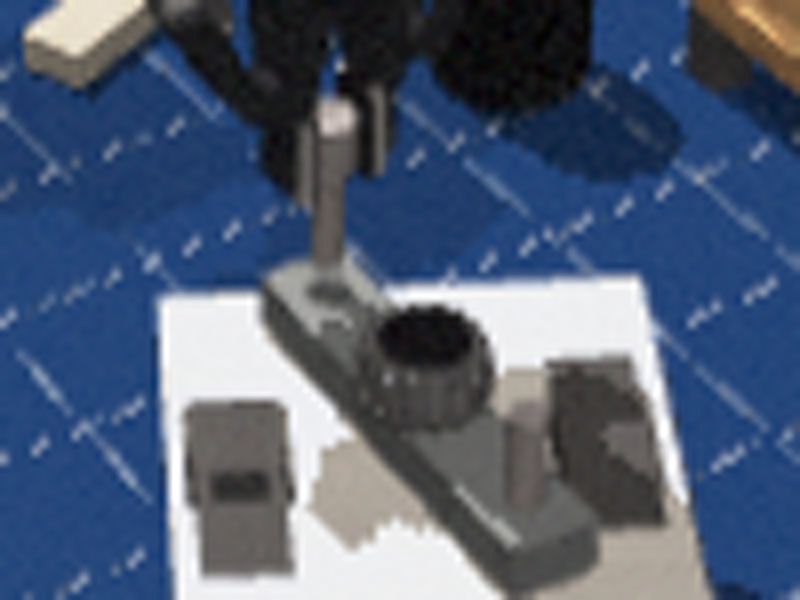

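The pin hangs over the bar: foot at about crop (329,261), hole centre at (331,291).

Run:
```python
from h import *
p=read_camera("side")
C=lambda x,y:[(x+.5)/8-.5+290,(y+.5)/8-.5+160]
print("bush",atz(p,[C(331,291)],.056))
for z in(.064,.066,.068,.070): print(z,atz(p,[C(329,260)],z))
q=read_camera("top"); cv2.imwrite("pics/t4.png",cv2.resize(q["color"][150:200,300:400,::-1],(800,400),interpolation=cv2.INTER_CUBIC))
```

```text
bush [[0.61133877 0.03085424 0.056     ]]
0.064 [[0.61496764 0.0378635  0.064     ]]
0.066 [[0.61360638 0.03578867 0.066     ]]
0.068 [[0.61224511 0.03371384 0.068     ]]
0.07 [[0.61088384 0.03163901 0.07      ]]
```

View pics/t4.png

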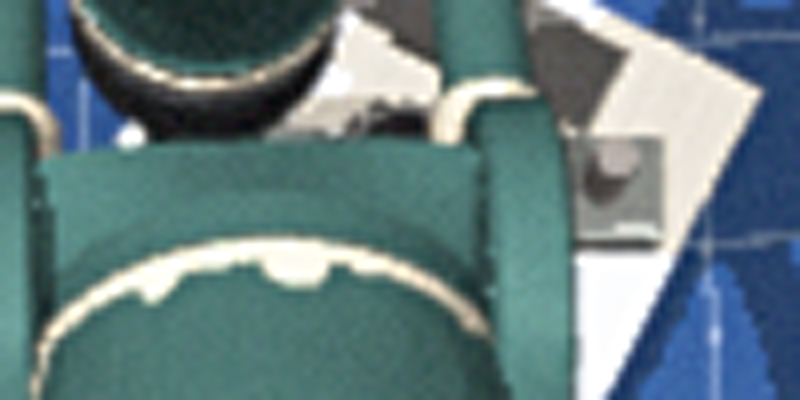

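The arm hides the hole in the top view. By the side view the pin sits about 2 mm too far in +y, so I'll correct that and lower gently.

>>> drive_tool:
  rows:
    - [0,0,0,-0.002,-0.0005,0.004,0]
    - [0,0,0,0,0,0.004,0]
    - [0,0,0,0,0,0.004,0]
    - [0,0,0,0,0,0.003,0]
    - [0,0,0,0,0,0.003,0]
    - [0,0,0,0,0,0,0]

```text
time: 5.97
tool_pos: [0.6108, 0.0313, 0.0856]
tcp_rot: [-2.217, -2.224, 0.002]
wrist_force: [-0.9, -0.6, -1.5]
width: 0.242
grip_force: 29.8
```

>>> drive_tool:
  rows:
    - [0,0,0,0,0,0.002,0]
    - [0,0,0,0,0,0.002,0]
    - [0,0,0,0,0,0,0]

```text
time: 6.22
tool_pos: [0.6114, 0.0314, 0.0824]
tcp_rot: [-2.217, -2.225, 0.001]
wrist_force: [-0.4, -0.1, -0.9]
width: 0.242
grip_force: 29.8
```

>>> drive_tool:
  rows:
    - [0,0,0,0,0,0.003,0]
    - [0,0,0,0,0,0.003,0]
    - [0,0,0,0,0,0.003,0]
    - [0,0,0,0,0,0.002,0]
    - [0,0,0,0,0,0,0]
    - [0,0,0,0,0,0,0]

```text
time: 6.72
tool_pos: [0.6114, 0.0314, 0.0715]
tcp_rot: [-2.217, -2.225, 0.001]
wrist_force: [-0.8, -1.0, -1.1]
width: 0.241
grip_force: 29.8
```

>>> drive_tool:
  rows:
    - [0,0,0,0,0,0.001,0]
    - [0,0,0,0,0,0.001,0]
    - [0,0,0,0,0,0.001,0]
    - [0,0,0,0,0,0,0]
    - [0,0,0,0,0,0,0]

```text
time: 7.13
tool_pos: [0.6115, 0.0314, 0.0687]
tcp_rot: [-2.218, -2.225, 0.0]
wrist_force: [0.8, 0.1, -1.3]
width: 0.238
grip_force: 29.8
```

>>> drive_tool:
  rows:
    - [0,0,0,0,0,0.001,0]
    - [0,0,0,0,0,0,0.3]
    - [0,0,0,0,0,0,0.4]
    - [0,0,0,0,0,0,0.5]
    - [0,0,0,0,0,0,0.6]
    - [0,0,0,0,0,0,0.6]

```text
time: 7.63
tool_pos: [0.6116, 0.0314, 0.0678]
tcp_rot: [2.218, 2.225, 0.0]
wrist_force: [-1.1, -0.6, 1.4]
width: 0.598
grip_force: 0.0
```

>>> drive_tool:
  rows:
    - [0,0,0,0,0,-0.01,0.6]
    - [0,0,0,0,0,-0.02,0.6]
    - [0,0,0,0,0,-0.03,0.6]
    - [0,0,0,-0.02,0,-0.02,0.6]
    - [0,0,0,-0.04,0,0,0.6]
    - [0,0,0,-0.04,0,0,0.6]
    - [0,0,0,-0.03,0,0,0.6]
    - [0,0,0,0,0,0,0.6]

```text
time: 8.3
tool_pos: [0.6124, -0.104, 0.1493]
tcp_rot: [2.22, 2.218, -0.001]
wrist_force: [0.0, 0.3, 0.2]
width: 0.597
grip_force: 0.0
```

Run:
```python
from h import *
P=[]
for i in range(5):
    p=read_camera("side");s=status.read_state();P.append(s["tool_pos"])
print(np.mean(P,0),s["wrist_force"]); q=read_camera("top")
a=cv2.resize(p["color"][175:250,290:390,::-1],(800,600),interpolation=cv2.INTER_CUBIC)
cv2.imwrite("pics/s5.png",a)
print(plan([.607,-.0985,.10],-2,1,dict(s,tool_pos=np.mean(P,0))))
```

```text
[ 0.61205475 -0.09909096  0.14833127] [0.02693417 0.67115743 0.58165989]
[[-0.0, -0.03, 2.24, 0.0006, -0.0051, 0.0483]]
```

View pics/s5.png

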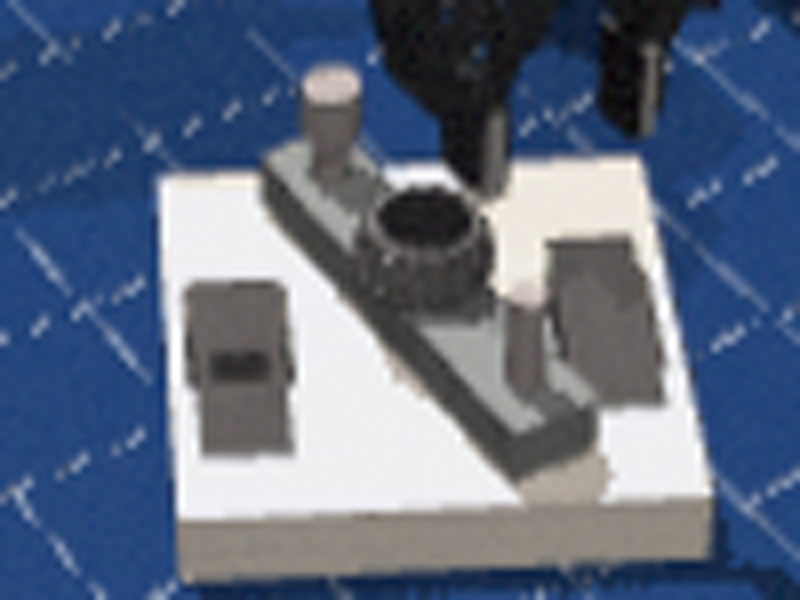

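The pin stands upright in the bar, with its head well above it. The lock hole shows at crop (240,367) on the left plate. Next I grasp the post.

>>> drive_tool:
  rows:
    - [0,0,2.2,0.0005,-0.005,0.02,0.6]
    - [0,0,0,0,0,0.03,0.6]
    - [0,0,0,0,0,0.025,0.6]
    - [0,0,0,0,0,0.01,0.6]
    - [0,0,0,0,0,0,0.4]
    - [0,0,0,0,0,0,0.25]
    - [0,0,0,0,0,0,0.15]
    - [0,0,0,0,0,0,0]
  force: 20

```text
time: 9.27
tool_pos: [0.6079, -0.098, 0.0644]
tcp_rot: [2.259, 2.182, 0.002]
wrist_force: [-1.1, 0.6, -0.4]
width: 0.158
grip_force: 20.6
```

>>> drive_tool:
  rows:
    - [0,0,0,0,0,0,0]
    - [0,0,0,0,0,0,0]
    - [0,0,0,0,0,0,0]
    - [0,0,0,0,0,0,0]

```text
time: 9.6
tool_pos: [0.6078, -0.098, 0.0643]
tcp_rot: [2.259, 2.181, 0.002]
wrist_force: [-3.1, 2.9, 6.5]
width: 0.156
grip_force: 21.1
```

Run:
```python
from h import *
P=[];F=[];Y=[]
for i in range(8):
    p=read_camera("side");s=status.read_state();P.append(s["tool_pos"]);F.append(s["wrist_force"]);m=R.from_rotvec(s["tcp_rot"]).as_matrix()[:,1];Y.append(np.degrees(np.arctan2(m[1],m[0])))
print(np.mean(P,0),np.mean(F,0),np.mean(Y),s["width"],s["q"])
```

```text
[ 0.60788289 -0.09798734  0.0642969 ] [-2.56906022  2.69153863  6.04916376] -2.016274371951802 0.157174936164812 [-2.00552945e-01  3.04049386e-01  1.88279773e+00  6.40396388e-04
  9.52904776e-01 -1.65727637e-01]
```

>>> drive_tool:
  rows:
    - [0,0,-2,5e-05,0.0023,0,0]
    - [0,0,-4,0.00015,0.0045,0,0]
    - [0,0,-4,0.00015,0.0045,0,0]
    - [0,0,-4,0.00015,0.0045,0,0]
    - [0,0,-4,0.00015,0.0045,0,0]
    - [0,0,-4,0.00015,0.0045,0,0]
    - [0,0,-4,0.00015,0.0045,0,0]
    - [0,0,-4,0.00015,0.0045,0,0]

```text
time: 10.67
tool_pos: [0.6397, -0.0901, 0.0643]
tcp_rot: [-1.614, -2.694, -0.001]
wrist_force: [-5.4, 2.5, 8.7]
width: 0.156
grip_force: 21.4
```

```bash
cat >> h.py <<'E'
def look(n=5,cam="side"):
    P=[];F=[];Y=[]
    for i in range(n):
        p=read_camera(cam);s=status.read_state();P.append(s["tool_pos"]);F.append(s["wrist_force"]);m=R.from_rotvec(s["tcp_rot"]).as_matrix()[:,1];Y.append(np.degrees(np.arctan2(m[1],m[0])))
    t=np.mean(P,0);d=t[:2]-[.6095,-.0334];y=np.radians(np.mean(Y));F=np.mean(F,0)
    print("t",s["time"],"tcp",t.round(4),"yaw",np.mean(Y).round(2),"phi",np.degrees(np.arctan2(d[1],d[0])).round(2),"r",np.linalg.norm(d).round(4),"F",F.round(2),"Ftan",(F[0]*np.cos(y)+F[1]*np.sin(y)).round(2),"w",s["width"])
    return p
E
python3 - <<'E'
from h import *
look()
E
```

```text
t 10.9167 tcp [ 0.6405 -0.0897  0.0643] yaw 28.08 phi -61.22 r 0.0643 F [-2.62  4.89  6.38] Ftan -0.02 w 0.15474035469732617
```

>>> drive_tool:
  rows:
    - [0,0,-3,0.0001,0.0034,0,0]
    - [0,0,-4,0.00015,0.0045,0,0]
    - [0,0,-4,0.00015,0.0045,0,0]
    - [0,0,-4,0.00015,0.0045,0,0]
    - [0,0,-4,0.00015,0.0045,0,0]
    - [0,0,-4,0.00015,0.0045,0,0]
    - [0,0,-4,0.00015,0.0045,0,0]
    - [0,0,-2,5e-05,0.0023,0,0]

```text
time: 11.58
tool_pos: [0.6633, -0.0684, 0.0643]
tcp_rot: [-0.888, -3.013, -0.0]
wrist_force: [-6.8, 2.1, 8.7]
width: 0.155
grip_force: 21.5
```

Run:
```python
from h import *
p=look()
cv2.imwrite("pics/s6.png",cv2.resize(p["color"][175:250,290:390,::-1],(800,600),interpolation=cv2.INTER_CUBIC))
```

```text
t 11.8333 tcp [ 0.6635 -0.0681  0.0643] yaw 57.03 phi -32.73 r 0.0642 F [-4.95  3.77  8.23] Ftan 0.47 w 0.1579884185751874
```

View pics/s6.png

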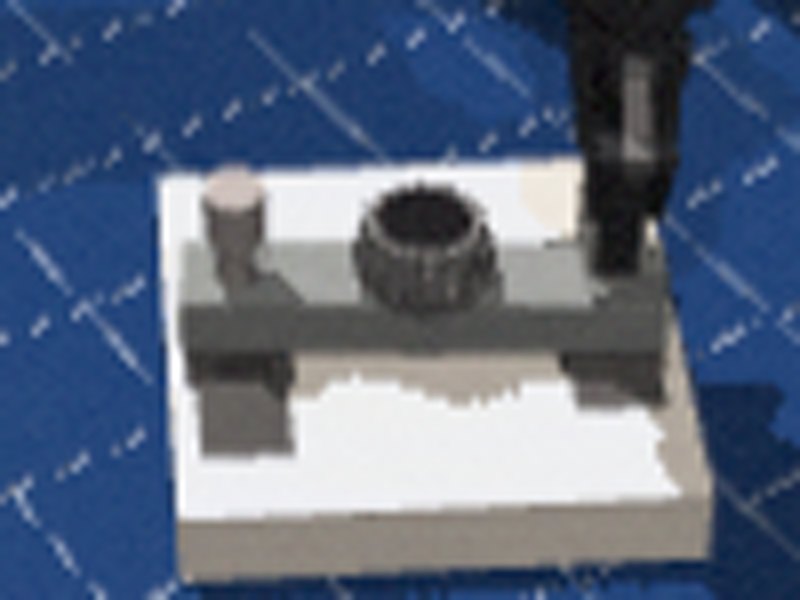

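The pin is still proud and nearing the plate hole. From here I step slowly.

>>> drive_tool:
  rows:
    - [0,0,-2,5e-05,0.0023,0,0]
    - [0,0,-2,5e-05,0.0023,0,0]
    - [0,0,-1.5,0,0.0017,0,0]
    - [0,0,-1.5,0,0.0017,0,0]
    - [0,0,-1,0,0.0011,0,0]
    - [0,0,-1,0,0.0011,0,0]

```text
time: 12.33
tool_pos: [0.668, -0.0598, 0.0643]
tcp_rot: [-0.653, -3.072, -0.0]
wrist_force: [-6.0, 1.3, 7.3]
width: 0.158
grip_force: 21.4
```

```bash
cat >> h.py <<'E'
def chk():
    p=look(3)
    d=np.array([.6095,-.0334])
    for k in masks_of(p,"pin")[:2]:print("pin",round(k["score"],2),np.round(k["bbox"],1))
    s=status.read_state()["tool_pos"][:2]
    b=2*d-s  # bush opposite post
    print("head-top expected px proud/home",proj(p,[[*b,.096],[*b,.078]]).round(1).tolist())
    u,v=proj(p,[[*b,.096]])[0].round().astype(int)
    print("column",p["color"][v-6:v+16,u].mean(1).round().astype(int).tolist())
E
python3 -c "
from h import *
chk()"
```

```text
t 12.4833 tcp [ 0.6681 -0.0597  0.0643] yaw 65.99 phi -24.14 r 0.0642 F [-5.65  1.8   8.21] Ftan -0.66 w 0.158528474265911
pin 0.53 [316.8 197.6 326.8 209.7]
head-top expected px proud/home [[320.0, 199.6], [320.1, 204.6]]
column [68, 76, 152, 235, 217, 195, 196, 196, 186, 140, 92, 91, 88, 90, 88, 74, 78, 84, 90, 94, 97, 87]
```

>>> drive_tool:
  rows:
    - [0,0,-1,0,0.0011,0,0]
    - [0,0,-1,0,0.0011,0,0]
    - [0,0,-1,0,0.0011,0,0]
    - [0,0,0,0,0,0,0]

```text
time: 12.87
tool_pos: [0.6693, -0.0572, 0.0643]
tcp_rot: [-0.572, -3.088, 0.001]
wrist_force: [-6.5, 1.3, 8.0]
width: 0.156
grip_force: 21.4
```

```bash
python3 -c "
from h import *
chk()"
```

```text
t 13.0167 tcp [ 0.6693 -0.0572  0.0643] yaw 68.97 phi -21.66 r 0.0644 F [-5.7   0.14  7.84] Ftan -1.92 w 0.1564656562768583
pin 0.64 [317.5 198.  323.  213.3]
head-top expected px proud/home [[320.1, 200.2], [320.2, 205.3]]
column [80, 74, 150, 239, 236, 216, 192, 194, 197, 199, 180, 87, 88, 91, 86, 86, 78, 80, 86, 91, 95, 96]
```

>>> drive_tool:
  rows:
    - [0,0,-0.7,0,0.0008,0,0]
    - [0,0,-0.7,0,0.0008,0,0]
    - [0,0,-0.7,0,0.0008,0,0]
    - [0,0,0,0,0,0,0]

```text
time: 13.4
tool_pos: [0.6701, -0.055, 0.0643]
tcp_rot: [-0.516, -3.098, 0.001]
wrist_force: [-6.3, 0.8, 8.4]
width: 0.152
grip_force: 21.4
```

```bash
python3 -c "
from h import *
chk()"
```

```text
t 13.55 tcp [ 0.6702 -0.055   0.0643] yaw 71.07 phi -19.57 r 0.0644 F [-5.8   0.21  7.75] Ftan -1.68 w 0.15666370763110457
pin 0.56 [316.1 195.5 322.9 212.5]
head-top expected px proud/home [[320.3, 200.8], [320.3, 205.8]]
column [75, 151, 239, 240, 235, 207, 193, 197, 200, 188, 143, 90, 89, 87, 91, 91, 79, 81, 92, 94, 98, 91]
```

>>> drive_tool:
  rows:
    - [0,0,-0.6,0,0.0007,0,0]
    - [0,0,-0.6,0,0.0007,0,0]
    - [0,0,0,0,0,0,0]

```text
time: 13.85
tool_pos: [0.6706, -0.0536, 0.0643]
tcp_rot: [-0.483, -3.103, 0.001]
wrist_force: [-5.5, -0.7, 7.9]
width: 0.157
grip_force: 21.4
```

```bash
python3 -c "
from h import *
chk()"
```

```text
t 14.0 tcp [ 0.6706 -0.0537  0.0643] yaw 72.27 phi -18.35 r 0.0644 F [-5.79  0.13  7.75] Ftan -1.64 w 0.1538697363412237
pin 0.67 [319.  199.6 323.9 214.5]
head-top expected px proud/home [[320.4, 201.1], [320.5, 206.1]]
column [76, 153, 239, 239, 237, 215, 192, 194, 196, 199, 182, 87, 88, 92, 87, 84, 83, 79, 88, 93, 100, 97]
```

>>> drive_tool:
  rows:
    - [0,0,-0.6,0,0.0007,0,0]
    - [0,0,-0.6,0,0.0007,0,0]
    - [0,0,0,0,0,0,0]

```text
time: 14.3
tool_pos: [0.671, -0.0523, 0.0643]
tcp_rot: [-0.451, -3.108, 0.001]
wrist_force: [-6.3, 0.4, 8.4]
width: 0.153
grip_force: 21.4
```

```bash
python3 -c "
from h import *
chk()"
```

```text
t 14.45 tcp [ 0.671  -0.0524  0.0643] yaw 73.47 phi -17.13 r 0.0644 F [-5.61 -0.22  7.64] Ftan -1.81 w 0.15333628747405767
pin 0.61 [319.7 197.8 322.6 214. ]
head-top expected px proud/home [[320.5, 201.4], [320.6, 206.5]]
column [74, 147, 239, 240, 238, 220, 201, 197, 197, 198, 185, 109, 88, 87, 86, 84, 81, 78, 78, 83, 96, 96]
```

>>> drive_tool:
  rows:
    - [0,0,-0.6,0,0.0007,0,0]
    - [0,0,-0.6,0,0.0007,0,0]
    - [0,0,0,0,0,0,0]

```text
time: 14.75
tool_pos: [0.6714, -0.0511, 0.0642]
tcp_rot: [-0.418, -3.113, 0.001]
wrist_force: [-5.5, -0.1, 8.1]
width: 0.158
grip_force: 21.4
```

```bash
python3 -c "
from h import *
chk()"
```

```text
t 14.9 tcp [ 0.6714 -0.051   0.0643] yaw 74.67 phi -15.88 r 0.0644 F [-6.33  1.1   7.65] Ftan -0.61 w 0.15506970314529422
pin 0.54 [318.8 205.  321.  214.1]
head-top expected px proud/home [[320.7, 201.7], [320.7, 206.8]]
column [151, 240, 240, 240, 240, 240, 240, 240, 234, 208, 195, 194, 195, 178, 96, 95, 93, 92, 94, 99, 99, 90]
```

The head dropped by about 5 px, so the pin looks home. I'll confirm with the last picture before letting go.

```bash
python3 -c "
from h import *
p=look(2)
cv2.imwrite('pics/s7.png',cv2.resize(p['color'][175:250,290:390,::-1],(800,600),interpolation=cv2.INTER_CUBIC))"
```

```text
t 15.05 tcp [ 0.6714 -0.051   0.0643] yaw 74.67 phi -15.88 r 0.0644 F [-5.58 -0.05  7.87] Ftan -1.52 w 0.1548833408048727
```

View pics/s7.png

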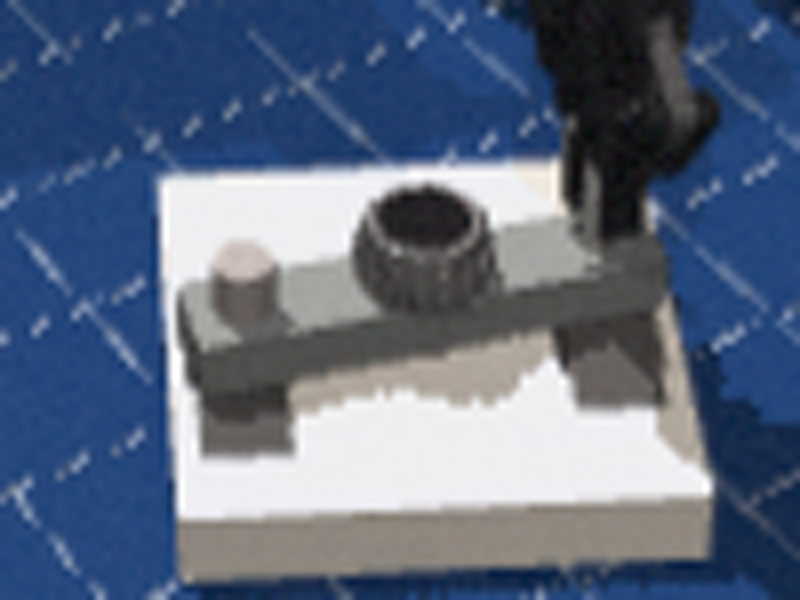

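The picture shows the pin head, at about crop (245,275), resting directly on the bar, so the pin is home. Now I let go and lift straight up.

>>> drive_tool:
  rows:
    - [0,0,0,0,0,0,0.2]
    - [0,0,0,0,0,0,0.3]
    - [0,0,0,0,0,0,0.4]
    - [0,0,0,0,0,0,0.4]
    - [0,0,0,0,0,-0.01,0.4]
    - [0,0,0,0,0,-0.02,0.4]
    - [0,0,0,0,0,-0.03,0.4]
    - [0,0,0,0,0,-0.03,0.4]

```text
time: 15.72
tool_pos: [0.6708, -0.0505, 0.1529]
tcp_rot: [-0.418, -3.111, 0.0]
wrist_force: [0.1, 0.0, 1.4]
width: 0.401
grip_force: 0.0
```

>>> drive_tool:
  rows:
    - [0,0,0,0,0,-0.03,0.4]
    - [0,0,0,0,0,-0.01,0.4]
    - [0,0,0,0,0,0,0.4]
    - [0,0,0,0,0,0,0.4]
    - [0,0,0,0,0,0,0.4]

```text
time: 16.13
tool_pos: [0.6705, -0.0504, 0.1907]
tcp_rot: [-0.418, -3.11, 0.0]
wrist_force: [-0.1, -0.0, 0.0]
width: 0.399
grip_force: 0.0
```

```bash
python3 -c "
from h import *
p=look(2)
u,v=321,202
print(p['color'][v-6:v+16,u].mean(1).round().astype(int).tolist())
print(workorder.finish_job())"
```

```text
t 16.2333 tcp [ 0.6701 -0.0504  0.1899] yaw 74.69 phi -15.65 r 0.063 F [-0.03 -0.39 -0.31] Ftan -0.39 w 0.4020798053816855
[153, 238, 239, 241, 239, 240, 240, 240, 235, 206, 197, 196, 194, 180, 94, 94, 86, 90, 95, 96, 99, 88]
the job is handed in; nothing more can be done
None
```

The pin dropped home in the bored plate and locked the bar; I then let go, backed the arm clear without going near the aircraft or jar, and handed the job in at about 16 s (no verdict came back).

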